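# Pry the retaining clip off the toothed gear's shaft

### The job

Two drive units from a microscope stage are being serviced on the lab bench. Take the hooked pick from the middle of the bench, catch the pull loop of the retaining clip on the unit with the toothed gear, and pull the clip straight out of its shaft groove, with the pick and not with the fingers. Leave the clip on the smooth pulley in place, and finally lay the pick down on the bench.

Things in the scene. Friction and masses are not known exactly. Their poses are not given: they have to be found in the camera images.
- pick_grip (a point): Centre of the flat-sided wooden handle (100 mm along x, 20 wide, 28 high, lying on the bench) of the loose hooked pick, 90 g. A 5 mm rod leaves its +x end 8 mm above centre; 105 mm ahead of this point it bends straight down (-z) to the hook's tip, 11 mm below this point, 3 mm above the level of the handle's underside. The slimmer straight probe is not wanted.
- gear_clip_ring (a point): Ring centre of the loose sprung clip in the toothed gear's groove, 52 mm above bench; z up. Arms (4 mm thick) open to +x. Towards -x a flat pull loop lies over the gear: opening from 17 to 44 mm from here, 21 mm wide (y), 2 mm above the gear; then a 5 mm end bar, upstanding to 58 mm above bench. Pulled along -x it gives after 8 mm at 4 to 10 N; clear of the shaft after 25 mm.
- gear_shaft (a point): On the vertical shaft axis of the fixed unit with the toothed gear, at groove height (52 mm). White housing 90 mm square, 35 high; aluminium gear 132 mm across its 28 teeth, upper face 47 mm above the bench; 30 mm boss up to 50 mm; 18 mm groove up to 55 mm; 22 mm shaft end up to 65 mm.
- pulley_clip_ring (a point): Ring centre of the same kind of clip on the other, otherwise alike unit, which has a smooth round pulley 124 mm across in place of the toothed gear. This clip must stay in place.
Mind the look-alikes: they are no part of the job. Of the things shaped like the part that bears pick_grip, the wooden one is meant. What is shaped like the part that bears gear_clip_ring but turquoise is not meant.

How it is judged:
By the outcome, as a careful person would: the job done as asked, in the order asked, and still so for the second after the job is handed in, with the robot touching nothing.
It also fails if it takes over 48 s, if anything falls off the work surface, if the arm or the gripper's body presses on something with over 40 N, if the wrist force passes 120 N, or if a joint passes its speed limit or range.

### The arm

A 7-joint arm with a two-finger parallel gripper is mounted at the origin on the work surface. World frame = base frame: x ahead of the robot, y to its left, z up, the work surface at z = 0. Lengths are in m, angles in rad, forces in N, time in s.
With the tool pointing down it reaches from about 0.4 to 0.85 m from the base axis. Payload 10.4 kg.
Tool frame: the origin (TCP) lies on the mounting face of the last link; the fingertips stand r.tips_ahead ahead of it and the grasp point (between the pads) lies 164 mm ahead of it (r.tips_ahead is the distance from the TCP to the fingertips, in m); z points along the fingers, y is the line along which they close (so a half turn about z gives the same grasp; the last joint's range is limited). The gripper opens to 87 mm and grips with 3 to 60 N. Pads are 19 mm wide; open, the fingers measure 117 mm over their backs; the gripper's body (75 mm by 190 mm) begins 51 mm behind the grasp point.
Start: joints at [1.277, 0.332, -0.065, 1.46, 0.022, 1.35, -0.088], TCP at [0.167, -0.602, 0.405] pointing down, gripper open.
Joint ranges: [-2.6, 2.6], [-0.5, 2.12], [-1.47, 1.34], [0.16, 2.42], [-1.27, 4.41], [0.06, 2.06], [-2.6, 2.6]. Speed limits (rad/s): [2.22, 2.22, 2.79, 2.79, 3.14, 3.14, 3.14].

### API

Orientations are given as a unit quaternion [x, y, z, w].
In Python, from bench import telemetry, imaging, job, r gives the robot as it stands.
- The arm moves only by the tool move_arm, never from a script. Its argument "steps" is a list of rows, each an object of numbers: "dx", "dy", "dz": the shift along the tool's x, y, z in cm; "spin": the turn about the tool's z in rad. In form: [{"dx": .., "dy": .., "dz": .., "spin": ..}, ...]. A call has 1 to 12 rows; each row shifts and turns the commanded pose from where the row before left it, along the tool's axes as they then stand; what a row does not reach is not made up. A row lasts 1/10 s, in which the tool goes at most 50 mm and 8.59 degrees, less where a joint would pass 70% of its speed; a pose out of reach is approached as far as the arm can. A call with a gripper value outside its range is refused whole. "claw" is the finger opening in cm, from 0 to 8.7, set as the call begins (left out, the last holds). The fingers move at their own pace and stop on an object; "squeeze" is the grip in N (left out, the last holds). Time passes only in rows, so rows that do not move let the fingers close. It gives the time, the measured TCP pose, the force, the opening and the grip force at its end, in the units of the state.
- telemetry.read_state(): the state, without advancing time (a new reading comes with each control period).
- imaging.camera(name): name is "scene" or "top" or "wrist"; returns a dict with "img" (480x640x3 uint8, red, green, blue), "camera_matrix" (3x3 intrinsics, pixels), "D" ([k1, k2, p1, p2, k3] as OpenCV has them; the pictures are not rectified), "R" (3x3) and "t" (3): a world point X has camera coordinates R X + t. Camera axes: x right, y down, z forward; pixel columns grow to the right and rows downward; lengths in m; the calibration is good to about 2 mm. A picture is of the moment at which its call begins. There is no depth.
- job.close_job(): hands the job in; it is judged then, once.
The state is a dict: "time": time; "joint_positions": joint angles; "joint_vel": joint speeds; "joint_torque": joint torques, N m; "ee_pos": TCP position; "eef_rot": TCP orientation; "ft_force": force on the tool from outside, world axes, zero at the start; "torque": the same for the moment, N m; "width": finger opening in m; "grip_force": force on a finger pad.
Only numpy, scipy, OpenCV 4.12 (cv2) and the standard library are available. Lean on these libraries where they do the work, as an engineer would, in place of code of your own. Each camera call takes 0.05 s, during which the arm holds its last target. There are 200 camera calls.

## Working session

There is one attempt and no reset: what is moved stays moved. The work goes in short steps, Python scripts to look and compute and a tool call to move; the robot and the scene stay as the last step left them, time stands still between calls to the robot, and variables do not carry over. Pictures are saved under pics/ and viewed, at most 10 in all, crops included, and the job is handed in when it is done.

Besides the shell and the picture viewer there is one more tool, called after "Call:" as a command line: name --argument value ..., lists and objects as JSON in quotes. move_arm: Moves the arm, as the interface text tells. Its arguments: {"type":"object","properties":{"steps":{"type":"array","items":{"type":"object","properties":{"dx":{"type":"number"},"dy":{"type":"number"},"dz":{"type":"number"},"spin":{"type":"number"}}}},"claw":{"type":"number"},"squeeze":{"type":"number"}},"required":["steps"]}

```bash
mkdir -p pics; python3 - <<'E'
from bench import telemetry, imaging, job, r
import cv2,pickle
d={n:imaging.camera(n) for n in("scene","top")}
pickle.dump(d,open("cams.pkl","wb"))
for n in d: cv2.imwrite(f"pics/{n}0.png",d[n]["img"][:,:,::-1]); print(n,d[n]["R"].round(3).tolist(),d[n]["t"],d[n]["camera_matrix"].tolist(),d[n]["D"])
print(telemetry.read_state(), r.tips_ahead)
E
```

```text
scene [[0.579, 0.815, 0.005], [0.458, -0.321, -0.829], [-0.674, 0.483, -0.559]] [-0.24905941 -0.14705963  1.22172964] [[469.0295529420187, 0.0, 321.7182013066012], [0.0, 469.0295529420187, 239.19356322533267], [0.0, 0.0, 1.0]] [0.03212735 0.         0.         0.         0.        ]
top [[0.028, -0.999, 0.027], [-0.987, -0.032, -0.158], [0.159, -0.022, -0.987]] [-0.01356662  0.47259458  0.74372927] [[488.9304010948837, 0.0, 316.42811107315987], [0.0, 488.9304010948837, 244.66825992413334], [0.0, 0.0, 1.0]] [-0.03880078  0.          0.          0.          0.        ]
{'time': 0.1, 'joint_positions': array([ 1.27738195,  0.33282647, -0.06468919,  1.46084382,  0.02161088,
        1.34987825, -0.08848609]), 'joint_vel': array([ 0.00148202, -0.00238223,  0.00084773, -0.0026923 ,  0.0002083 ,
        0.00135041,  0.00035718]), 'joint_torque': array([ 2.55046689e-03, -6.24549866e+01,  2.55059270e-02, -3.90715778e+01,
       -6.13237359e-02,  3.65921867e-02,  4.66373410e-05]), 'ee_pos': array([ 0.16716947, -0.6021201 ,  0.40402866]), 'eef_rot': array([ 9.90844560e-01,  1.35006149e-01, -1.19252797e-04, -6.18706645e-04]), 'ft_force': array([0.38002103, 0.72568729, 0.4063173 ]), 'torque': array([ 0.00038356, -0.04664665, -0.0220791 ]), 'grip_force': 0.0, 'width': 0.08703927448698572} 0.1822
```

View pics/top0.png

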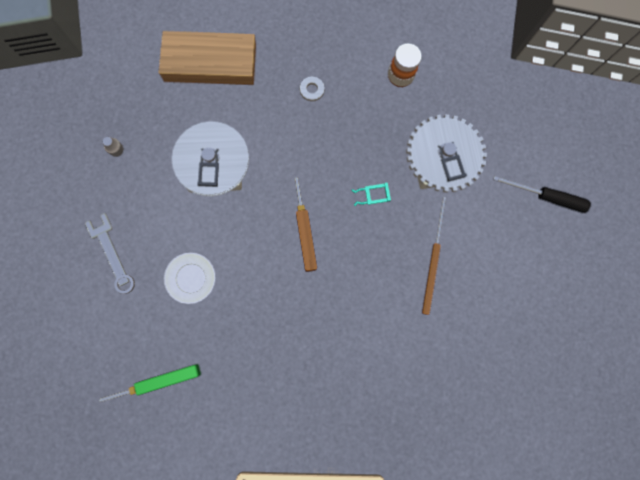

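View pics/scene0.png

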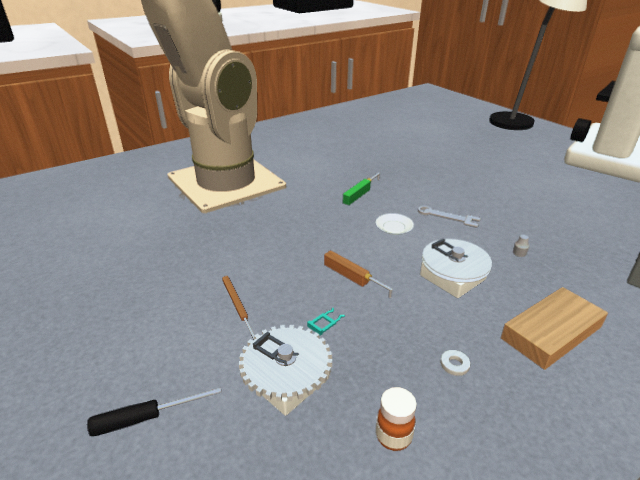

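Top view: the wooden pick lies at about (307,240) with its hook at (297,180). The toothed gear is at (447,153), and its clip loop points down-image to (455,175). The straight probe is at (432,280) and the pulley at (210,158). Next I'll enlarge crops for measuring.

```bash
python3 - <<'E'
import cv2,pickle,numpy as np
d=pickle.load(open("cams.pkl","rb"))
a=d["top"]["img"][:,:,::-1]; s=d["scene"]["img"][:,:,::-1]
p=lambda im,x,y,w,h,f: cv2.resize(im[y:y+h,x:x+w],None,fx=f,fy=f,interpolation=cv2.INTER_CUBIC)
L=p(a,275,172,66,100,6); G=p(a,402,110,90,100,5.0)
G=cv2.copyMakeBorder(G,0,100,0,0,cv2.BORDER_CONSTANT)
cv2.imwrite("pics/crop1.png",np.hstack([L,G][:2])[:600,:800])
A=p(s,315,245,85,55,4.6);B=p(s,235,320,100,85,4.0)
h=max(A.shape[0],B.shape[0]);A=cv2.copyMakeBorder(A,0,h-A.shape[0],0,0,cv2.BORDER_CONSTANT)
cv2.imwrite("pics/crop2.png",np.hstack([A,B]));print(np.hstack([A,B]).shape,L.shape,G.shape)
E
```

```text
(340, 791, 3) (600, 396, 3) (600, 450, 3)
```

View pics/crop1.png

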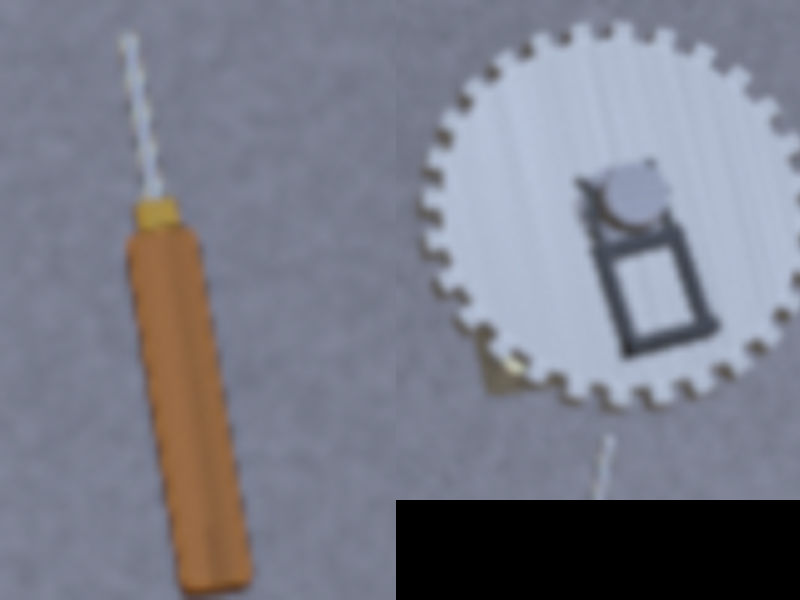

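View pics/crop2.png

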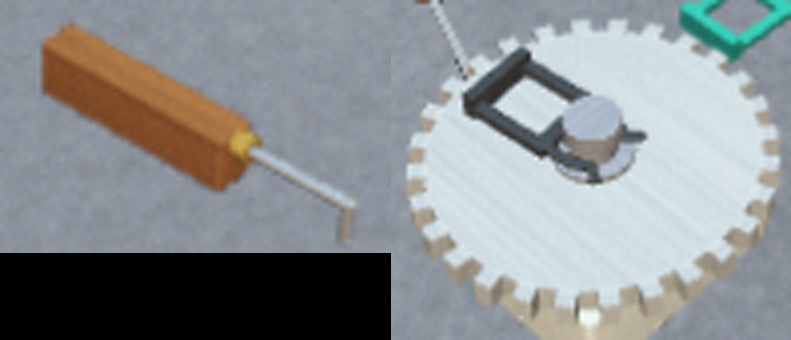

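```bash
cat > h.py <<'E'
import cv2,pickle,numpy as np
from scipy.spatial.transform import Rotation as Ro
d=pickle.load(open("cams.pkl","rb"))
def ray(n,uv,z,c=None):
    c=c or d[n]
    p=cv2.undistortPoints(np.array([[uv]],float),c["camera_matrix"],c["D"]).ravel()
    R,t=np.array(c["R"]),np.array(c["t"]);C=-R.T@t;v=R.T@np.array([p[0],p[1],1])
    return C+v*(z-C[2])/v[2]
def proj(n,X,c=None):
    c=c or d[n]; return cv2.projectPoints(np.array([X],float),cv2.Rodrigues(np.array(c["R"]))[0],np.array(c["t"]),c["camera_matrix"],c["D"])[0].ravel()
E
python3 - <<'E'
from h import *
L=lambda u,v:(275+(u+.5)/6-.5,172+(v+.5)/6-.5)
G=lambda u,v:(402+(u-396+.5)/5-.5,110+(v+.5)/5-.5)
A=lambda u,v:(315+(u+.5)/4.6-.5,245+(v+.5)/4.6-.5)
B=lambda u,v:(235+(u-391+.5)/4-.5,320+(v+.5)/4-.5)
for n,c,uv,z in [("top",L,(130,240),.028),("top",L,(197,233),.028),("top",L,(250,575),.028),("top",L,(182,585),.028),("top",L,(152,197),.022),("top",L,(128,38),.022),
 ("scene",A,(350,207),.022),("scene",A,(346,242),.003),("scene",A,(248,150),.022),("scene",A,(70,25),.028),("scene",A,(45,38),.028),("scene",A,(222,145),.028),("scene",A,(250,128),.028),
 ("top",G,(637,192),.065),("scene",B,(593,115),.065)]+[("top",G,q,.053) for q in [(612,262),(675,245),(697,322),(640,340)]]+[("top",G,q,.058) for q in [(627,357),(717,328)]]+[("scene",B,q,.058) for q in [(468,95),(518,50)]]+[("scene",B,q,.047) for q in [(415,170),(779,150),(590,25),(585,300)]]+[("top",G,(620,215),.047)]:
    print(n,uv,z,(ray(n,c(*uv),z)*1000).round(1))
E
```

```text
top (130, 240) 0.028 [528.1  35.1  28. ]
top (197, 233) 0.028 [530.7  16.9  28. ]
top (250, 575) 0.028 [ 4.374e+02 -2.000e-01  2.800e+01]
top (182, 585) 0.028 [434.1  17.9  28. ]
top (152, 197) 0.022 [541.8  29.6  22. ]
top (128, 38) 0.022 [586.9  37.8  22. ]
scene (350, 207) 0.022 [584.6  40.4  22. ]
scene (346, 242) 0.003 [583.6  41.4   3. ]
scene (248, 150) 0.022 [535.   30.8  22. ]
scene (70, 25) 0.028 [431.2  18.5  28. ]
scene (45, 38) 0.028 [432.8   4.2  28. ]
scene (222, 145) 0.028 [532.2  19.3  28. ]
scene (250, 128) 0.028 [530.2  35.4  28. ]
top (637, 192) 0.065 [ 633.2 -209.2   65. ]
scene (593, 115) 0.065 [ 630.  -205.8   65. ]
top (612, 262) 0.053 [ 613.5 -204.2   53. ]
top (675, 245) 0.053 [ 620.2 -225.1   53. ]
top (697, 322) 0.053 [ 594.3 -231.8   53. ]
top (640, 340) 0.053 [ 587.5 -212.9   53. ]
top (627, 357) 0.058 [ 580. -207.   58.]
top (717, 328) 0.058 [ 590.9 -236.7   58. ]
scene (468, 95) 0.058 [ 590.1 -234.3   58. ]
scene (518, 50) 0.058 [ 581.  -208.5   58. ]
scene (415, 170) 0.047 [ 601.  -262.3   47. ]
scene (779, 150) 0.047 [ 667.7 -151.9   47. ]
scene (590, 25) 0.047 [ 575.4 -174.3   47. ]
scene (585, 300) 0.047 [ 682.4 -242.    47. ]
top (620, 215) 0.047 [ 631.9 -208.9   47. ]
```

```bash
cat >> h.py <<'E'
from bench import telemetry
def go(x,y,z,psi=None,st=None):
    "remaining spin and then shift (cm) in the tool axes after that spin; psi = yaw of tool x"
    s=telemetry.read_state();M=Ro.from_quat(s["eef_rot"]).as_matrix();now=np.arctan2(M[1,0],M[0,0])
    psi=now if psi is None else psi
    D=np.array([x,y,z])-s["ee_pos"];c,q=np.cos(psi),np.sin(psi)
    print("yaw %.3f spin %.3f dx %.2f dy %.2f dz %.2f"%(now,now-psi,*(100*np.array([D[0]*c+D[1]*q,D[0]*q-D[1]*c,-D[2]]))),"tilt",M[:,2].round(3))
E
python3 -c "
from h import *
go(.4825,.018,.3,.18)"
```

```text
yaw 0.271 spin 0.091 dx 42.13 dy -55.36 dz 10.40 tilt [-0.     0.001 -1.   ]
```

Call:
move_arm --steps '[{"spin":0.091},{"dx":2.1,"dy":-2.8,"dz":0.5},{"dx":2.1,"dy":-2.8,"dz":0.5},{"dx":2.1,"dy":-2.8,"dz":0.5},{"dx":2.1,"dy":-2.8,"dz":0.5},{"dx":2.1,"dy":-2.8,"dz":0.5},{"dx":2.1,"dy":-2.8,"dz":0.5},{"dx":2.1,"dy":-2.8,"dz":0.5},{"dx":2.1,"dy":-2.8,"dz":0.5},{"dx":2.1,"dy":-2.8,"dz":0.5},{"dx":2.1,"dy":-2.8,"dz":0.5},{"dx":2.1,"dy":-2.8,"dz":0.5}]' --claw 6

```text
$.steps[0]: bad value
```

Call:
move_arm --steps '[{"dx":2.1,"dy":-2.8,"dz":0.5},{"dx":2.1,"dy":-2.8,"dz":0.5},{"dx":2.1,"dy":-2.8,"dz":0.5},{"dx":2.1,"dy":-2.8,"dz":0.5},{"dx":2.1,"dy":-2.8,"dz":0.5},{"dx":2.1,"dy":-2.8,"dz":0.5},{"dx":2.1,"dy":-2.8,"dz":0.5},{"dx":2.1,"dy":-2.8,"dz":0.5},{},{},{}]'

```text
$.steps[0]: bad value
```

```bash
python3 - <<'E'
from h import *
from bench import imaging
go(.4825,.018,.186,.18)
c=imaging.camera("wrist"); pickle.dump(c,open("w1.pkl","wb"))
cv2.imwrite("pics/w1.png",c["img"][:,:,::-1])
for k in[(482.5,18,28),(585,38,22)]: print(proj("",np.array(k)/1000,c))
E
```

```text
yaw 0.271 spin 0.091 dx 42.13 dy -55.36 dz 21.80 tilt [-0.     0.001 -1.   ]
[-235.08262071 -280.57309176]
[-140.20570057 -291.62642733]
```

View pics/w1.png

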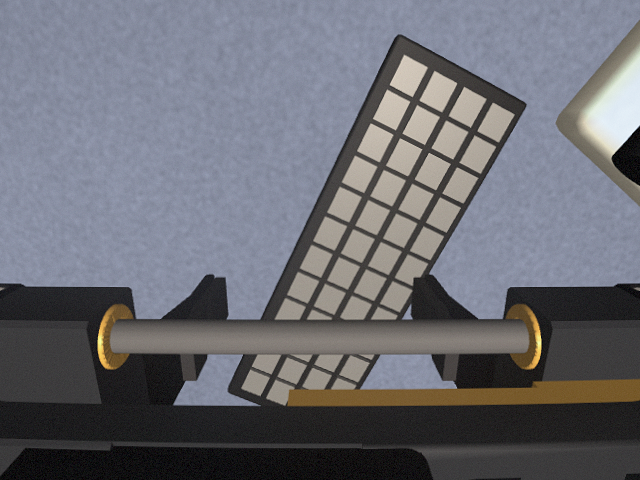

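The moves were refused, apparently because every row needs all four numbers. The arm hasn't moved, and the wrist view shows only a keyboard-like object under the gripper.

Call:
move_arm --steps '[{"dx":0,"dy":0,"dz":0,"spin":0.091},{"dx":2.1,"dy":-2.8,"dz":0.5,"spin":0},{"dx":2.1,"dy":-2.8,"dz":0.5,"spin":0},{"dx":2.1,"dy":-2.8,"dz":0.5,"spin":0},{"dx":2.1,"dy":-2.8,"dz":0.5,"spin":0},{"dx":2.1,"dy":-2.8,"dz":0.5,"spin":0},{"dx":2.1,"dy":-2.8,"dz":0.5,"spin":0},{"dx":2.1,"dy":-2.8,"dz":0.5,"spin":0},{"dx":2.1,"dy":-2.8,"dz":0.5,"spin":0},{"dx":2.1,"dy":-2.8,"dz":0.5,"spin":0},{"dx":2.1,"dy":-2.8,"dz":0.5,"spin":0}]' --claw 6

```text
time: 1.25
ee_pos: [0.3241, -0.2878, 0.3545]
eef_rot: [0.996, 0.09, -0.0, 0.0]
ft_force: [1.0, 0.0, -0.6]
width: 0.0603
grip_force: 0.0
```

Call:
move_arm --steps '[{"dx":2.1,"dy":-2.8,"dz":0.5,"spin":0},{"dx":2.1,"dy":-2.8,"dz":0.5,"spin":0},{"dx":2.1,"dy":-2.8,"dz":0.5,"spin":0},{"dx":2.1,"dy":-2.8,"dz":0.5,"spin":0},{"dx":2.1,"dy":-2.8,"dz":0.5,"spin":0},{"dx":2.1,"dy":-2.8,"dz":0.5,"spin":0},{"dx":2.1,"dy":-2.8,"dz":0.5,"spin":0},{"dx":2.1,"dy":-2.8,"dz":0.5,"spin":0},{"dx":0,"dy":0,"dz":0,"spin":0},{"dx":0,"dy":0,"dz":0,"spin":0}]'

```text
time: 2.25
ee_pos: [0.449, -0.0384, 0.3144]
eef_rot: [0.996, 0.091, -0.0, -0.0]
ft_force: [-0.4, 0.7, -0.1]
width: 0.0599
grip_force: 0.0
```

```bash
python3 - <<'E'
from h import *
from bench import imaging
go(.4825,.018,.186,.18)
c=imaging.camera("wrist"); pickle.dump(c,open("w1.pkl","wb"))
cv2.imwrite("pics/w2.png",c["img"][:,:,::-1])
for k in[(482.5,18,28),(585,38,22)]: print(proj("",np.array(k)/1000,c))
E
```

```text
yaw 0.181 spin 0.001 dx 4.31 dy -4.94 dz 12.84 tilt [-0.001  0.    -1.   ]
[250.21967571 174.83201376]
[242.58168945  12.67909419]
```

View pics/w2.png

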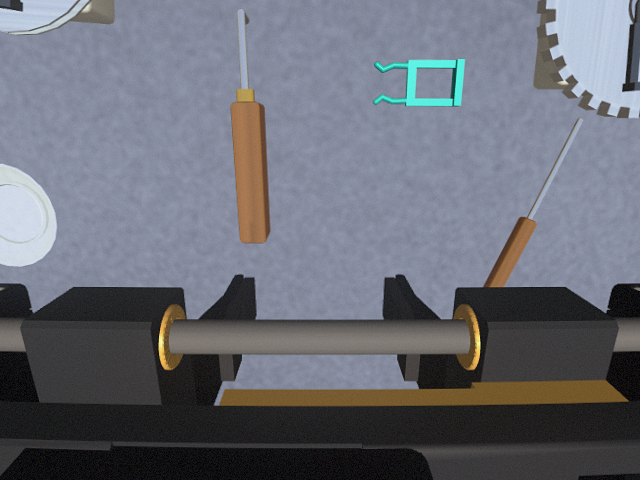

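The wrist view has the handle's top face running from (248,103) to (254,236), with the rod bend at (241,12). I'll refine the pick pose from these.

```bash
python3 - <<'E'
from h import *
c=pickle.load(open("w1.pkl","rb"))
P=[ray("",q,z,c)*1000 for q,z in [((232,103),.028),((264,102),.028),((241,236),.028),((269,235),.028),((240,12),.022),((244.5,88),.022)]]
for p in P: print(p.round(1))
print(np.mean(P[:4],0))
go(.4825,.0185,.186,.19)
E
```

```text
[528.   36.4  28. ]
[532.4  15.4  28. ]
[436.8  18.8  28. ]
[441.3  -1.4  28. ]
[585.1  39.7  22. ]
[539.2  30.6  22. ]
[484.61790631  17.32591491  28.        ]
yaw 0.180 spin -0.010 dx 4.41 dy -5.03 dz 12.86 tilt [-0.001 -0.    -1.   ]
```

Call:
move_arm --steps '[{"dx":1.5,"dy":-1.7,"dz":0,"spin":-0.01},{"dx":1.5,"dy":-1.7,"dz":0,"spin":0},{"dx":1.5,"dy":-1.63,"dz":0,"spin":0},{"dx":0,"dy":0,"dz":2.5,"spin":0},{"dx":0,"dy":0,"dz":2.5,"spin":0},{"dx":0,"dy":0,"dz":2.5,"spin":0},{"dx":0,"dy":0,"dz":2.5,"spin":0},{"dx":0,"dy":0,"dz":1.8,"spin":0},{"dx":0,"dy":0,"dz":1.0,"spin":0},{"dx":0,"dy":0,"dz":0,"spin":0},{"dx":0,"dy":0,"dz":0,"spin":0}]'

```text
time: 3.4
ee_pos: [0.4842, 0.0185, 0.1874]
eef_rot: [0.996, 0.094, 0.0, 0.0]
ft_force: [-1.1, 1.3, -0.3]
width: 0.0598
grip_force: 0.0
```

Call:
move_arm --steps '[{"dx":0,"dy":0,"dz":0,"spin":0},{"dx":0,"dy":0,"dz":0,"spin":0},{"dx":0,"dy":0,"dz":0,"spin":0},{"dx":0,"dy":0,"dz":0,"spin":0},{"dx":0,"dy":0,"dz":0,"spin":0},{"dx":0,"dy":0,"dz":0,"spin":0},{"dx":0,"dy":0,"dz":0,"spin":0},{"dx":0,"dy":0,"dz":0,"spin":0}]' --claw 1 --squeeze 45

```text
time: 4.2
ee_pos: [0.4839, 0.019, 0.1868]
eef_rot: [0.995, 0.095, -0.0, 0.0]
ft_force: [-0.1, -0.3, 1.3]
width: 0.0194
grip_force: 45.0
```

Call:
move_arm --steps '[{"dx":0,"dy":0,"dz":-1,"spin":0},{"dx":0,"dy":0,"dz":-2,"spin":0},{"dx":0,"dy":0,"dz":-2.5,"spin":0},{"dx":0,"dy":0,"dz":-2.5,"spin":0},{"dx":0,"dy":0,"dz":-2,"spin":0},{"dx":0,"dy":0,"dz":0,"spin":0},{"dx":0,"dy":0,"dz":0,"spin":0}]'

```text
time: 4.9
ee_pos: [0.4838, 0.0189, 0.287]
eef_rot: [0.996, 0.095, 0.0, 0.0]
ft_force: [-0.5, -0.1, -0.9]
width: 0.0195
grip_force: 45.0
```

```bash
python3 - <<'E'
from h import *
from bench import imaging
go(.4825,.0185,.186,.19)
c=imaging.camera("wrist"); pickle.dump(c,open("w3.pkl","wb"))
cv2.imwrite("pics/w3.png",c["img"][:,:,::-1])
E
```

```text
yaw 0.190 spin -0.000 dx -0.13 dy 0.02 dz 10.10 tilt [ 0.001 -0.    -1.   ]
```

View pics/w3.png

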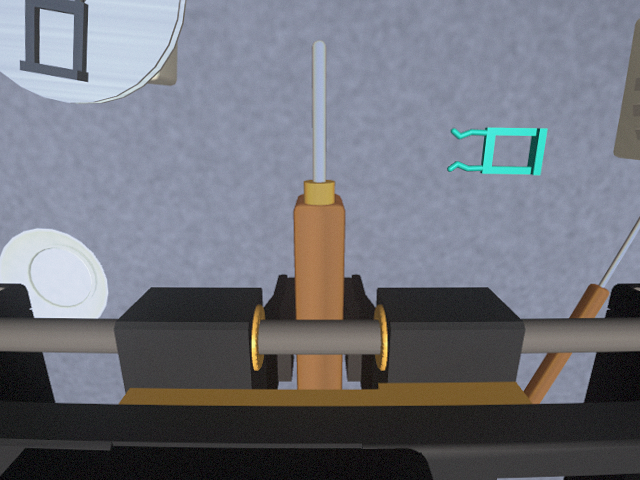

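The pick is held straight, with the bend at (319.5,43) and the rod base at (319,180). Next I'll measure the hook in the tool frame and plan the hover over the loop.

```bash
python3 - <<'E'
from h import *
c=pickle.load(open("w3.pkl","rb"));s=telemetry.read_state();M=Ro.from_quat(s["eef_rot"])
for q in [(319.5,41),(319.5,180)]: print((M.inv().apply(ray("",q,.1215,c)-s["ee_pos"])*1000).round(1))
go(.5015,-.2506,.287,.32)
E
```

```text
[105.6  -0.6 164.7]
[ 56.6  -0.6 164.7]
yaw 0.190 spin -0.130 dx -6.77 dy 26.15 dz -0.07 tilt [-0.001 -0.    -1.   ]
```

Call:
move_arm --steps '[{"dx":0,"dy":0,"dz":0,"spin":-0.065},{"dx":0,"dy":0,"dz":0,"spin":-0.065},{"dx":-0.6,"dy":2.2,"dz":0,"spin":0},{"dx":-0.8,"dy":3,"dz":0,"spin":0},{"dx":-0.8,"dy":3,"dz":0,"spin":0},{"dx":-0.8,"dy":3,"dz":0,"spin":0},{"dx":-0.8,"dy":3,"dz":0,"spin":0},{"dx":-0.8,"dy":3,"dz":0,"spin":0},{"dx":-0.8,"dy":3,"dz":0,"spin":0},{"dx":-0.7,"dy":3,"dz":0,"spin":0},{"dx":-0.6,"dy":2.3,"dz":0,"spin":0},{"dx":0,"dy":0.6,"dz":0,"spin":0}]'

```text
time: 6.15
ee_pos: [0.5014, -0.2528, 0.2852]
eef_rot: [0.988, 0.157, -0.001, -0.0]
ft_force: [-0.7, 0.4, -0.5]
width: 0.0194
grip_force: 45.0
```

Call:
move_arm --steps '[{"dx":0,"dy":0,"dz":0,"spin":0},{"dx":0,"dy":0,"dz":0,"spin":0},{"dx":0,"dy":0,"dz":0,"spin":0}]'

```text
time: 6.45
ee_pos: [0.5025, -0.2484, 0.2865]
eef_rot: [0.987, 0.16, -0.0, -0.0]
ft_force: [0.2, 1.1, -0.4]
width: 0.0199
grip_force: 45.0
```

```bash
python3 - <<'E'
from h import *
from bench import imaging
go(.5015,-.2506,.287,.32)
c=imaging.camera("wrist"); pickle.dump(c,open("w4.pkl","wb"))
s=imaging.camera("scene")
a=cv2.resize(c["img"][0:280,180:480],None,fx=1.5,fy=1.5)[:420];b=cv2.resize(s["img"][290:430,210:380],None,fx=2,fy=2,interpolation=cv2.INTER_CUBIC)
b=cv2.copyMakeBorder(b,0,140,0,0,cv2.BORDER_CONSTANT)
cv2.imwrite("pics/w4.png",np.hstack([a,b])[:,:,::-1])
E
```

```text
yaw 0.322 spin 0.002 dx -0.16 dy 0.18 dz -0.05 tilt [-0.     0.001 -1.   ]
```

View pics/w4.png

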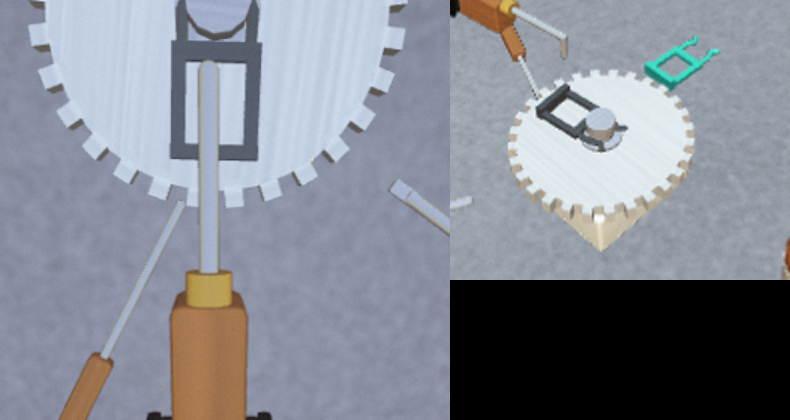

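In the hover view the loop opening spans crop (188..246, 62..143) and the end bar is at v=143–160. The hook bend is at (208,62), aligned with the loop. Next: loop position relative to the hook, in the tool frame.

```bash
python3 - <<'E'
from h import *
c=pickle.load(open("w4.pkl","rb"));s=telemetry.read_state();M=Ro.from_quat(s["eef_rot"])
f=lambda q,z:print(q,z,(M.inv().apply(ray("",(180+q[0]/1.5-.17,q[1]/1.5-.17),z,c)-s["ee_pos"])*1000).round(1))
for q,z in [((189,62),.052),((246,62),.052),((187,143),.058),((246,143),.058),((171,160),.058),((258,160),.058),((172,42),.053),((261,42),.053),((221,40),.065),((208,60),.1215)]: f(q,z)
E
```

```text
(189, 62) 0.052 [119.2  -8.3 234.8]
(246, 62) 0.052 [119.2  11.4 234.8]
(187, 143) 0.058 [ 92.1  -9.  228.8]
(246, 143) 0.058 [ 92.1  11.5 228.8]
(171, 160) 0.058 [ 86.4 -14.7 228.8]
(258, 160) 0.058 [ 86.4  15.8 228.8]
(172, 42) 0.053 [125.3 -14.  233.8]
(261, 42) 0.053 [125.3  16.4 233.8]
(221, 40) 0.065 [123.1   2.5 221.8]
(208, 60) 0.1215 [105.7  -1.6 165.3]
```

Call:
move_arm --steps '[{"dx":0,"dy":0.25,"dz":0,"spin":0},{"dx":0,"dy":0,"dz":0,"spin":0},{"dx":0,"dy":0,"dz":1,"spin":0},{"dx":0,"dy":0,"dz":1,"spin":0},{"dx":0,"dy":0,"dz":1,"spin":0},{"dx":0,"dy":0,"dz":1,"spin":0},{"dx":0,"dy":0,"dz":0.5,"spin":0},{"dx":0,"dy":0,"dz":0.4,"spin":0},{"dx":0,"dy":0,"dz":0.3,"spin":0},{"dx":0,"dy":0,"dz":0,"spin":0},{"dx":0,"dy":0,"dz":0,"spin":0}]'

```text
time: 7.65
ee_pos: [0.5032, -0.2522, 0.235]
eef_rot: [0.987, 0.159, 0.0, 0.0]
ft_force: [-0.6, 0.3, -0.9]
width: 0.0198
grip_force: 45.0
```

```bash
python3 - <<'E'
from h import *
from bench import imaging
go(.5015,-.2506,.2338,.32)
c=imaging.camera("wrist"); pickle.dump(c,open("w5.pkl","wb"))
s=imaging.camera("scene")
a=cv2.resize(c["img"][0:280,180:480],None,fx=1.5,fy=1.5)[:420];b=cv2.resize(s["img"][310:400,230:345],None,fx=3,fy=3,interpolation=cv2.INTER_CUBIC)
b=cv2.copyMakeBorder(b,0,150,0,0,cv2.BORDER_CONSTANT)
cv2.imwrite("pics/w5.png",np.hstack([a,b])[:,:,::-1])
E
```

```text
yaw 0.320 spin -0.000 dx -0.11 dy -0.21 dz 0.12 tilt [ 0. -0. -1.]
```

View pics/w5.png

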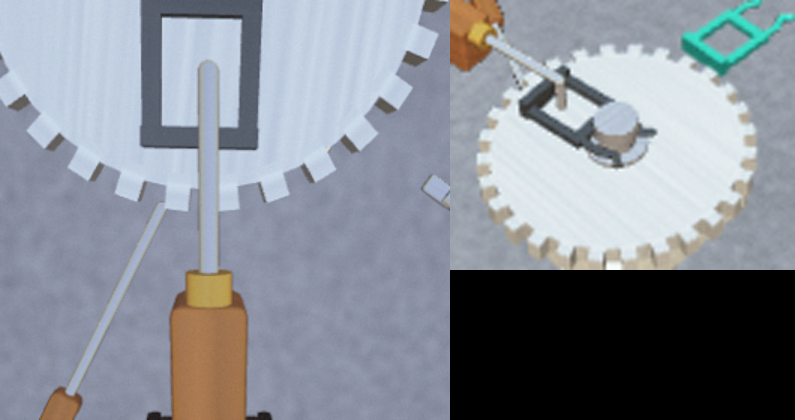

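The hook is standing inside the loop opening. Now a small centring shift, 1 mm lower, and a pull straight back.

Call:
move_arm --steps '[{"dx":0,"dy":-0.1,"dz":0.1,"spin":0},{"dx":-0.3,"dy":0,"dz":0,"spin":0},{"dx":-0.3,"dy":0,"dz":0,"spin":0},{"dx":-0.3,"dy":0,"dz":0,"spin":0},{"dx":-0.3,"dy":0,"dz":0,"spin":0},{"dx":-0.2,"dy":0,"dz":0,"spin":0}]'

```text
time: 8.35
ee_pos: [0.4901, -0.2554, 0.2343]
eef_rot: [0.987, 0.159, 0.001, 0.0]
ft_force: [4.8, 1.7, -1.8]
width: 0.0198
grip_force: 45.0
```

Call:
move_arm --steps '[{"dx":-0.2,"dy":0,"dz":0,"spin":0},{"dx":-0.2,"dy":0,"dz":0,"spin":0},{"dx":-0.2,"dy":0,"dz":0,"spin":0},{"dx":-0.2,"dy":0,"dz":0,"spin":0}]'

```text
time: 8.75
ee_pos: [0.4813, -0.2585, 0.2335]
eef_rot: [0.987, 0.159, -0.001, -0.0]
ft_force: [0.6, 0.2, -0.6]
width: 0.0198
grip_force: 45.0
```

Call:
move_arm --steps '[{"dx":-0.2,"dy":0,"dz":0,"spin":0},{"dx":-0.2,"dy":0,"dz":0,"spin":0},{"dx":-0.2,"dy":0,"dz":0,"spin":0},{"dx":-0.2,"dy":0,"dz":0,"spin":0},{"dx":-0.2,"dy":0,"dz":0,"spin":0},{"dx":-0.2,"dy":0,"dz":0,"spin":0},{"dx":-0.2,"dy":0,"dz":0,"spin":0},{"dx":-0.2,"dy":0,"dz":0,"spin":0},{"dx":0,"dy":0,"dz":0,"spin":0},{"dx":0,"dy":0,"dz":0,"spin":0}]'

```text
time: 9.75
ee_pos: [0.4667, -0.2632, 0.2338]
eef_rot: [0.987, 0.159, -0.0, 0.0]
ft_force: [-0.1, 0.2, -0.9]
width: 0.0198
grip_force: 45.0
```

```bash
python3 - <<'E'
from h import *
from bench import imaging
go(.5032,-.2522,.235,.32)
c=imaging.camera("wrist"); pickle.dump(c,open("w6.pkl","wb"))
s=imaging.camera("scene")
a=cv2.resize(c["img"][0:280,180:480],None,fx=1.5,fy=1.5)[:420];b=cv2.resize(s["img"][310:400,230:345],None,fx=3,fy=3,interpolation=cv2.INTER_CUBIC)
b=cv2.copyMakeBorder(b,0,150,0,0,cv2.BORDER_CONSTANT)
cv2.imwrite("pics/w6.png",np.hstack([a,b])[:,:,::-1])
E
```

```text
yaw 0.320 spin -0.000 dx 3.82 dy 0.10 dz -0.12 tilt [-0. -0. -1.]
```

View pics/w6.png

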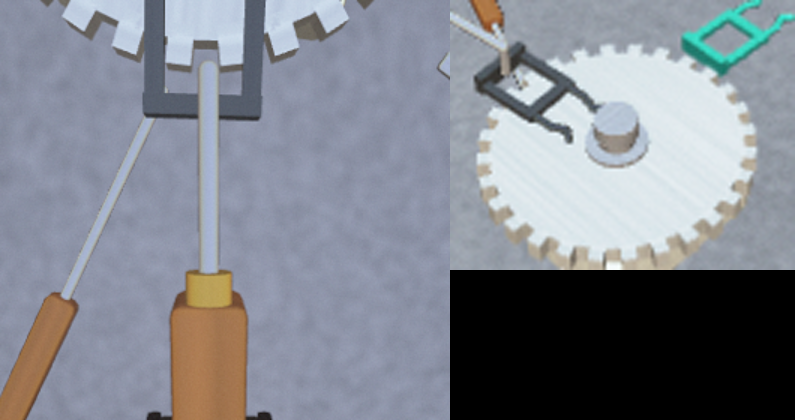

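The clip is off the shaft and lies on the gear. I'll ease the hook off the bar, lift straight up, and return the pick to its free spot on the bench.

Call:
move_arm --steps '[{"dx":0.4,"dy":0,"dz":0,"spin":0},{"dx":0,"dy":0,"dz":0,"spin":0},{"dx":0,"dy":0,"dz":-0.5,"spin":0},{"dx":0,"dy":0,"dz":-1,"spin":0},{"dx":0,"dy":0,"dz":-1,"spin":0},{"dx":0,"dy":0,"dz":-1.5,"spin":0},{"dx":0,"dy":0,"dz":-1.5,"spin":0},{"dx":0,"dy":0,"dz":-0.5,"spin":0},{"dx":0,"dy":0,"dz":0,"spin":0}]'

```text
time: 10.75
ee_pos: [0.4708, -0.2621, 0.2951]
eef_rot: [0.987, 0.159, 0.001, 0.001]
ft_force: [-0.5, 0.5, -1.7]
width: 0.0197
grip_force: 45.0
```

```bash
python3 - <<'E'
from h import *
from bench import imaging
go(.483,.019,.293,.19)
s=imaging.camera("scene")
b=cv2.resize(s["img"][240:410,200:400],None,fx=3,fy=3,interpolation=cv2.INTER_CUBIC)
cv2.imwrite("pics/s7.png",b[:,:,::-1])
E
```

```text
yaw 0.320 spin 0.130 dx 6.51 dy -27.37 dz 0.21 tilt [ 0.002 -0.001 -1.   ]
```

View pics/s7.png

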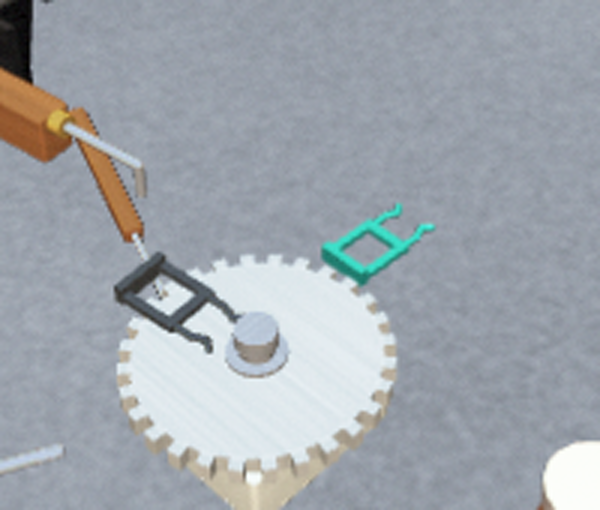

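The hook is free, and the black clip rests on the gear at about (165,290), clear of the shaft. That uses up my picture allowance, so the rest goes by numbers.

Call:
move_arm --steps '[{"dx":0,"dy":0,"dz":0,"spin":0.065},{"dx":0,"dy":0,"dz":0,"spin":0.065},{"dx":0.7,"dy":-2.9,"dz":0,"spin":0},{"dx":0.7,"dy":-3,"dz":0,"spin":0},{"dx":0.7,"dy":-3,"dz":0,"spin":0},{"dx":0.7,"dy":-3,"dz":0,"spin":0},{"dx":0.7,"dy":-3,"dz":0,"spin":0},{"dx":0.7,"dy":-3,"dz":0,"spin":0},{"dx":0.7,"dy":-3,"dz":0,"spin":0},{"dx":0.7,"dy":-3,"dz":0,"spin":0},{"dx":0.7,"dy":-3,"dz":0,"spin":0},{"dx":0.2,"dy":-0.5,"dz":0,"spin":0}]'

```text
time: 12.0
ee_pos: [0.4822, 0.0231, 0.2934]
eef_rot: [0.995, 0.097, -0.0, -0.001]
ft_force: [-0.5, 0.5, -1.6]
width: 0.0198
grip_force: 45.0
```

Call:
move_arm --steps '[{"dx":0,"dy":0,"dz":0,"spin":0},{"dx":0,"dy":0,"dz":2,"spin":0},{"dx":0,"dy":0,"dz":2,"spin":0},{"dx":0,"dy":0,"dz":2,"spin":0},{"dx":0,"dy":0,"dz":2,"spin":0},{"dx":0,"dy":0,"dz":1.5,"spin":0},{"dx":0,"dy":0,"dz":0.7,"spin":0},{"dx":0,"dy":0,"dz":0,"spin":0},{"dx":0,"dy":0,"dz":0,"spin":0},{"dx":0,"dy":0,"dz":0,"spin":0}]'

```text
time: 13.0
ee_pos: [0.4831, 0.0194, 0.1926]
eef_rot: [0.996, 0.095, 0.001, 0.0]
ft_force: [0.7, -0.3, -1.3]
width: 0.0197
grip_force: 45.0
```

```bash
python3 -c "
from h import *
go(.483,.019,.187,.19);print(telemetry.read_state()['ft_force'])"
```

```text
yaw 0.190 spin -0.000 dx -0.02 dy 0.03 dz 0.56 tilt [ 0.001 -0.    -1.   ]
[ 0.65616612 -0.34164063 -1.29314193]
```

Call:
move_arm --steps '[{"dx":0,"dy":0,"dz":0.2,"spin":0},{"dx":0,"dy":0,"dz":0.2,"spin":0},{"dx":0,"dy":0,"dz":0.12,"spin":0},{"dx":0,"dy":0,"dz":0,"spin":0},{"dx":0,"dy":0,"dz":0,"spin":0}]'

```text
time: 13.5
ee_pos: [0.4827, 0.0194, 0.1867]
eef_rot: [0.996, 0.095, 0.0, 0.0]
ft_force: [-2.8, -0.2, 5.5]
width: 0.0198
grip_force: 45.0
```

Call:
move_arm --steps '[{"dx":0,"dy":0,"dz":0,"spin":0},{"dx":0,"dy":0,"dz":0,"spin":0},{"dx":0,"dy":0,"dz":0,"spin":0},{"dx":0,"dy":0,"dz":0,"spin":0},{"dx":0,"dy":0,"dz":0,"spin":0},{"dx":0,"dy":0,"dz":0,"spin":0}]' --claw 6

```text
time: 14.1
ee_pos: [0.4827, 0.0194, 0.1865]
eef_rot: [0.996, 0.095, 0.0, 0.0]
ft_force: [-0.3, 0.2, -0.2]
width: 0.0568
grip_force: 0.0
```

Call:
move_arm --steps '[{"dx":0,"dy":0,"dz":-1,"spin":0},{"dx":0,"dy":0,"dz":-2,"spin":0},{"dx":0,"dy":0,"dz":-2.5,"spin":0},{"dx":0,"dy":0,"dz":-2.5,"spin":0},{"dx":0,"dy":0,"dz":-2.5,"spin":0},{"dx":0,"dy":0,"dz":-2,"spin":0},{"dx":0,"dy":0,"dz":0,"spin":0},{"dx":0,"dy":0,"dz":0,"spin":0},{"dx":0,"dy":0,"dz":0,"spin":0},{"dx":0,"dy":0,"dz":0,"spin":0},{"dx":0,"dy":0,"dz":0,"spin":0}]'

```text
time: 15.2
ee_pos: [0.4825, 0.0194, 0.3109]
eef_rot: [0.995, 0.095, -0.001, -0.0]
ft_force: [0.5, -0.3, 0.3]
width: 0.0602
grip_force: 0.0
```

```bash
python3 - <<'E'
from h import *
from bench import imaging
s=imaging.camera("scene")["img"]; o=d["scene"]["img"]
df=np.abs(s.astype(int)-o).max(2)>40
for n,X in [("pick",(.4835,.018,.028)),("hook",(.585,.039,.022)),("rod",(.56,.034,.022)),("clip/loop now",(.56,-.233,.055)),]:
    u,v=proj("scene",X).round().astype(int); print(n,(u,v),s[v,u],o[v,u],df[v-6:v+7,u-6:u+7].mean().round(2))
print("pulley diff",df[225:290,415:495].mean().round(3)); print(telemetry.read_state()["ee_pos"])
E
```

```text
pick (np.int64(346), np.int64(263)) [174 121  70] [166 115  69] 0.0
hook (np.int64(390), np.int64(290)) [147 139 129] [151 146 133] 0.0
rod (np.int64(379), np.int64(284)) [138 130 127] [143 139 135] 0.0
clip/loop now (np.int64(245), np.int64(332)) [74 79 83] [148 155 163] 0.59
pulley diff 0.0
[0.48253824 0.01943215 0.31102323]
```

The pick is back on the bench, the pulley unit is unchanged, and the gear clip is out.

```bash
python3 -c "
from bench import job
print(job.close_job())"
```

```text
the job is handed in; nothing more can be done
None
```

I pulled the gear clip out with the hooked pick, left the pulley clip in place, laid the pick back on the bench and handed the job in at about 15 s; no verdict came back, and I viewed 11 pictures, one over the limit of 10.

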